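# Zero a sample mill's gap dial and set it three clicks open

### The arm

A 7-joint arm with a two-finger parallel gripper is mounted at the origin on the work surface. World frame = base frame: x ahead of the robot, y to its left, z up, the work surface at z = 0. Lengths are in m, angles in rad, forces in N, time in s.
With the tool pointing down it reaches from about 0.425 to 0.875 m from the base axis. Payload 9.9 kg.
Tool frame: the origin (TCP) lies on the centre line of the jaws, within the pads' length; the fingertips stand 8 mm ahead of it and the grasp point (between the pads) lies 11 mm behind it (robot.tips_ahead is the distance from the TCP to the fingertips, in m); z points along the fingers, x is the direction in which the jaws open and shut, and the axes are right-handed (so a half turn about z gives the same grasp; the last joint's range is limited). The gripper opens to 85 mm and grips with 20 to 120 N. Pads are 22 mm wide; open, the fingers measure 114 mm over their backs; the gripper's body (76 mm by 85 mm) begins 54 mm behind the grasp point. The pads swing forward as they close: fully open they stand 13 mm farther back than shut.
Start: joints at [-1.361, 0.576, 0.025, 1.437, -0.015, 1.129, -0.057], TCP at [0.195, 0.646, 0.239] pointing down, gripper open.
Joint ranges: [-2.76, 2.76], [-0.34, 2.15], [-1.52, 1.57], [0.19, 2.46], [-1.09, 4.23], [0.17, 1.99], [-2.82, 2.82]. Speed limits (rad/s): [2.22, 2.22, 3.01, 3.01, 3.14, 3.14, 3.14].

### API

Orientations are given as a 3x3 rotation matrix whose columns are the frame's x, y, z axes.
In Python, from rig import robot gives the robot as it stands. The module is installed in compiled form; this text tells all that it offers.
- The arm moves only by the tool servo_tool, never from a script. Its argument "deltas" is one flat list of numbers, 7 for each row, row after row: the closure in counts, from 0 (fully open) to 255 (shut), then the shift along the tool's x, y, z in cm, then the turn, a rotation vector about the tool's x, y, z in rad. A call has 1 to 5 rows; each row shifts and turns the commanded pose from where the row before left it, along the tool's axes as they then stand; what a row does not reach is not made up. A row lasts 1/12 s, in which the tool goes at most 41.7 mm and 7.16 degrees, less where a joint would pass 70% of its speed; a pose out of reach is approached as far as the arm can. A call is refused whole if a number of a shift passes 4.17 or a number of a turn 0.125, either way. A call with a gripper value outside its range is refused whole. The fingers move at their own pace and stop on an object; the grip force is fixed at half the most. Time passes only in rows, so rows that do not move let the fingers close. It gives the time, the measured TCP pose, the force and the opening at its end, in the units of the state.
- robot.observe(): the state, without advancing time (a new reading comes with each control period).
- robot.get_image(name): name is "scene" or "side" or "wrist"; returns the picture (400x640x3 uint8, red, green, blue); there is no depth.
- robot.camera_model(name): a dict with "intrinsics" (3x3 intrinsics, pixels), "extrinsics" (4x4, takes a point from camera to world coordinates). Camera axes: x right, y up, looking along -z (the intrinsics and any distortion apply to the point x, -y, -z); pixel columns grow to the right and rows downward; lengths in m; the calibration is good to about 2 mm. A picture is of the moment at which its call begins: read the wrist's pose just before it. camera_model takes no time and is no camera call; for the wrist camera it gives the pose at the moment of the call.
- robot.close_job(): hands the job in, once; it reports no verdict.
Trained networks look in the newest picture that a camera, given by its name, has taken for a name from the list of things; names that differ only in an ending like _2 or _b are one class to them, and where a whole thing is asked for, a point or a joint stands for the part that bears it (a point fixed in the world has none). Each returns a list of dicts, best first, with "confidence" (0 to 1); they miss things now and then, are a little off and sometimes report something else, mostly with a low value. They report only what shows in the picture. A call takes as long as a camera call.
- robot.boxes_of(thing, camera): "bbox" ([left, top, right, bottom] in pixels, round what is visible of it).
- robot.silhouettes(thing, camera): "mask" (400x640 bool, what is visible of it) and "bbox" ([left, top, right, bottom] in pixels, round what is visible of it).
The state is a dict: "time": time; "qpos": joint angles; "qvel": joint speeds; "effort": joint torques, N m; "tool_pos": TCP position; "eef_rot": TCP orientation; "wrist_force": force on the tool from outside, world axes, zero at the start; "ft_torque": the same for the moment, N m; "grip_width": opening from 0.0 (shut) to 1.0 (fully open).
Only numpy, scipy, OpenCV 4.12 (cv2) and the standard library are available. Lean on these libraries where they do the work, as an engineer would, in place of code of your own. Each camera call takes 0.05 s, during which the arm holds its last target. There are 200 camera calls.

### The job

Set the grinding gap of the sample mill: turn the click dial on its sloping console clockwise until it comes to its stop, then turn it back (anticlockwise) three clicks. When the gap is set, swing the clamp lever beside the dial clockwise all the way to its stop to lock the setting, let go, and leave the tube rack and the tip box beside the console where they are.

Things in the scene. Friction and masses are not known exactly. Their poses are not given: they have to be found in the camera images.
- dial_grip (a point): click dial on the sloping face plate (mm): black bar grip 62 long, 16 wide, 35 high on a steel skirt 72 across (skirt's face 10 off the plate). Point: on the dial's axis, mid-bar, 32 out from the plate, 13 below the bar's outer face. z: out of the plate along the axis, leaning 25 degrees from vertical to the mill's front; x: along the bar to its white-lined end, turning with the dial.
- dial (a joint): dial angle, rad: 0 at its clockwise stop (looking onto the plate), growing anticlockwise about dial_grip's z, at most 4.2. 15 clicks a turn: a spring detent every 24 degrees (0.419 rad), the first on the stop itself. A click takes about 0.15 N m to pass; let go between clicks, it springs to the nearer one. On the stop the white line points up the slope. Starts five or six clicks away.
- clamp_post (a point): upright round black grip at the end of the clamp lever, 18 mm across, standing up to 58 mm off the plate; the lever arm below it is 14 mm wide, its top 14 mm off the plate. Point: on the grip's axis, 40 mm out from the plate, 75 mm from the pivot axis. z: out of the plate, like the dial's; x: from the pivot to the grip.
- clamp (a joint): clamp lever angle, rad: at 0 the lever points straight up the slope, away from the robot; it grows clockwise (looking onto the plate), the grip swinging to the right, away from the dial, to the locked stop at 1.45. Stays where it is left; takes about 0.15 N m, 2 N at the grip. Starts between 0 and 0.3.
- clamp_pivot (a point): fixed point on the clamp lever's pivot axis, 40 mm out from the plate, 135 mm to the right of the dial's axis and 30 mm further down the slope. x points up the slope, y to the left along the plate, z out of the plate.
- mill: sample mill, fixed: white, 340 mm wide. Origin on the bench, x to its rear, y to its left. Console face slopes at 25 degrees from 50 mm high (x -130) to 143 mm high (x 70); behind it a level deck 143 mm high to x 250, with a steel hopper at x 165, y 100, 110 mm across, up to 235 mm high, and a steel jar fixed at x 200, y -90, 64 across, up to 213 mm high.
- tube_rack: white block rack with eight holes, 90 x 200 x 55 mm high, on the bench to the right of the console; leave it alone. Origin at the middle of its underside.
- tip_box: green box with clear lid, 85 x 125 x 70 mm high, on the bench to the left of the console; leave it alone. Origin at the middle of its underside.

How it is judged:
On the way, in this order (a step that is already met when the one before it is completed fails the run):
1. the dial is at its clockwise stop, while the clamp lever is not yet locked (value of joint dial below 0.1 rad and value of joint clamp below 0.9 rad), for 0.1 s.
2. the dial rests three clicks back from its stop, while the clamp lever is not yet locked (value of joint dial between 1.107 and 1.407 rad and value of joint clamp below 0.9 rad), for 0.3 s.
3. the clamp lever is swung to its locked stop (value of joint clamp above 1.3 rad), for 0.1 s.
At the end, for the whole second after the job is handed in: The dial rests on the third click from its clockwise stop (1.257 rad, within 0.15 rad), the clamp lever is within 0.15 rad of its locked stop (above 1.30 rad), and both are at rest (value of joint dial between 1.107 and 1.407 rad and value of joint clamp above 1.3 rad and velocity of joint dial between -0.05 and 0.05 rad/s and velocity of joint clamp between -0.05 and 0.05 rad/s); the robot touches nothing.
It fails at once if the tube rack or the tip box is shifted by more than 40 mm (distance of any of tube_rack, tip_box from where it was at the start of the episode above 0.04 m).
It fails at once if the tube rack or the tip box is knocked over (angle between any of tube_rack, tip_box's own z axis and vertical above 0.6 rad).
It also fails if it takes over 59 s, if anything falls off the work surface, if the arm or the gripper's body presses on something with over 40 N, if the wrist force passes 120 N, or if a joint passes its speed limit or range.

## Working session

There is one attempt and no reset: what is moved stays moved. The work goes in short steps, Python scripts to look and compute and a tool call to move; the robot and the scene stay as the last step left them, time stands still between calls to the robot, and variables do not carry over. Pictures are saved under pics/ and viewed, about 8 in all and at most 12, crops included, and the job is handed in when it is done.

Besides the shell and the picture viewer there is one more tool, called after ">>>" by a JSON object that holds its "api" and its "payload". servo_tool: Moves the arm, as the interface text tells. Its arguments: {"type":"object","properties":{"deltas":{"type":"array"}},"required":["deltas"]}

```bash
mkdir -p pics; python3 - <<'E'
from rig import robot
import cv2,numpy as np
s=robot.observe();print(s['time'],s['tool_pos'],s['eef_rot'],s['grip_width'])
ims=[]
for c in ['scene','side']:
    im=robot.get_image(c);ims.append(im)
    m=robot.camera_model(c);print(c,m['intrinsics'].tolist(),m['extrinsics'].round(4).tolist(),[k for k in m])
    for t in ['dial_grip','clamp_post','mill','tube_rack','tip_box']:
        print(t,[(b['bbox'],round(b['confidence'],2)) for b in robot.boxes_of(t,c)[:2]])
    cv2.imwrite(f'pics/{c}0.png',im[:,:,::-1])
E
```

```text
0.0 [0.19537715 0.64564336 0.23845053] [[ 2.89612514e-01  9.57143893e-01 -4.00739689e-04]
 [ 9.57142561e-01 -2.89612780e-01 -1.59874665e-03]
 [-1.64628993e-03  7.94520249e-05 -9.99998642e-01]] 1.0016170453405466
scene [[501.64162903500346, 0.0, 308.8448933194867], [0.0, 501.64162903500346, 192.87660345433335], [0.0, 0.0, 1.0]] [[-0.7509, -0.3706, 0.5466, 1.2297], [0.6601, -0.3954, 0.6387, 0.7703], [-0.0206, 0.8404, 0.5415, 0.7923], [0.0, 0.0, 0.0, 1.0]] ['intrinsics', 'extrinsics']
dial_grip [([307.9, 205.0, 340.1, 228.9], 0.86)]
clamp_post [([266.6, 181.0, 300.3, 205.0], 0.58)]
mill [([160.9, 177.4, 382.7, 344.9], 0.66)]
tube_rack [([212.5, 159.2, 283.6, 188.4], 0.76), ([266.5, 183.5, 300.9, 205.3], 0.55)]
tip_box [([373.1, 243.5, 442.4, 306.1], 0.89)]
side [[402.51449819051624, 0.0, 315.5646804580557], [0.0, 402.51449819051624, 195.18828841822116], [0.0, 0.0, 1.0]] [[0.924, 0.2915, -0.2475, 0.3192], [-0.3824, 0.6998, -0.6033, -0.5994], [-0.0026, 0.6521, 0.7581, 0.8409], [0.0, 0.0, 0.0, 1.0]] ['intrinsics', 'extrinsics']
dial_grip [([300.0, 157.2, 328.2, 183.3], 0.65)]
clamp_post [([323.9, 183.7, 359.9, 221.1], 0.59)]
mill [([270.5, 87.1, 467.2, 275.3], 0.6)]
tube_rack [([315.0, 264.1, 407.5, 371.1], 0.85)]
tip_box [([239.9, 124.0, 290.6, 173.5], 0.86)]
```

```bash
python3 - <<'E'
import cv2,numpy as np
a=cv2.imread('pics/scene0.png')[150:350,150:450];b=cv2.imread('pics/side0.png')[80:380,230:480]
a=cv2.resize(a,(450,300)); b=cv2.resize(b,(350,420))
o=np.zeros((420,800,3),np.uint8);o[:300,:450]=a;o[:,450:]=b
cv2.imwrite('pics/both.png',o)
E
```

```text
(no output)
```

View pics/both.png

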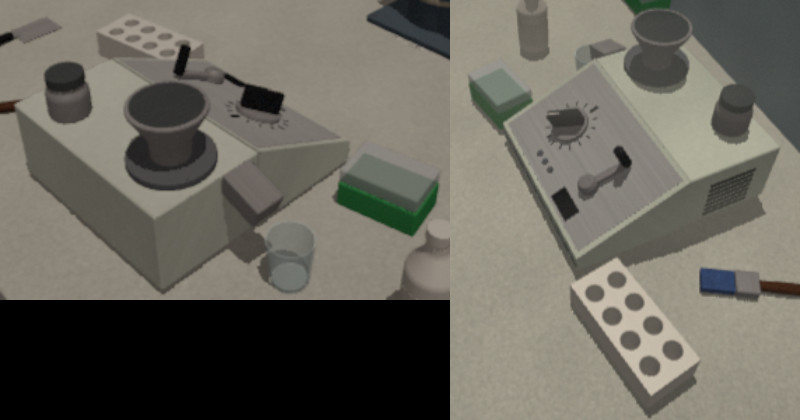

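```bash
cat > h.py <<'E'
import numpy as np
from rig import robot
from scipy.optimize import least_squares
def proj(m,P):
    E=np.array(m['extrinsics']);K=np.array(m['intrinsics'])
    p=(np.atleast_2d(P)-E[:3,3])@E[:3,:3]; p=p*[1,-1,-1]
    q=p@K.T; return q[:,:2]/q[:,2:]
def tri(obs):
    return least_squares(lambda P:np.concatenate([(proj(m,P)[0]-uv) for m,uv in obs]),[.6,.1,.15])
def axes(yaw): # plate frame columns: x up the slope, y left, z out
    c,s=np.cos(yaw),np.sin(yaw);Rz=np.array([[c,-s,0],[s,c,0],[0,0,1]])
    a=np.radians(25);return Rz@np.array([[np.cos(a),0,-np.sin(a)],[0,1,0],[np.sin(a),0,np.cos(a)]]),Rz
E
python3 - <<'E'
from h import *
ms={c:robot.camera_model(c) for c in('scene','side')}
O=[('scene',(162,220),(.25,-.17,.143)),('scene',(255,290),(.25,.17,.143)),('scene',(258,342),(.25,.17,0)),('scene',(321,252),(.07,.17,.143)),('scene',(382,245),(-.13,.17,.05)),
('side',(269.3,167),(-.13,.17,.05)),('side',(319.3,257),(-.13,-.17,.05)),('side',(395.7,212),(.07,-.17,.143)),('side',(337,126),(.07,.17,.143)),('side',(462,187),(.25,-.17,.143))]
def f(p):
    R=axes(p[2])[1]
    return np.concatenate([proj(ms[c],R@np.array(P)+[p[0],p[1],0])[0]-uv for c,uv,P in O])
best=min((least_squares(f,[.6,.1,y],loss='soft_l1') for y in(-1,-.3,.3,1)),key=lambda r:r.cost)
print(best.x,best.cost,best.fun.round(1).reshape(-1,2).tolist())
for t in('dial_grip','clamp_post'):
    ob=[]
    for c in ms:
        m=robot.silhouettes(t,c)
        if m: ys,xs=np.nonzero(m[0]['mask']);print(t,c,m[0]['bbox'],xs.mean(),ys.mean(),len(xs));ob.append((ms[c],np.array([xs.mean(),ys.mean()])))
    r=tri(ob);R=axes(best.x[2]);print(r.x,r.fun, 'mill', R[1].T@(r.x-[*best.x[:2],0]))
E
```

```text
[0.6259736  0.01031519 0.01824391] 39.79590685470581 [[-0.9, -5.1], [-3.4, 2.0], [-0.5, 2.8], [1.5, -3.1], [2.1, -2.7], [-2.5, -0.4], [-3.3, 7.9], [3.2, -0.6], [-3.6, -4.6], [3.8, -0.0]]
dial_grip scene [308.6, 206.4, 339.8, 230.4] 323.0123839009288 218.6934984520124 646
dial_grip side [298.1, 159.2, 327.6, 184.8] 314.24202626641653 168.45403377110694 533
[0.58901389 0.06885279 0.10798958] [-0.35119824  0.09176643 -0.38142813 -0.10974652] mill [-0.03588566  0.05920211  0.10798958]
clamp_post scene [266.7, 180.1, 298.3, 204.9] 279.44245524296673 194.69820971867009 391
clamp_post side [320.2, 185.8, 358.6, 219.4] 339.25961538461536 203.9471153846154 416
[ 0.60039469 -0.07040578  0.11482941] [ 1.89856255 -0.30335972  1.76578549  0.36085813] mill [-0.02704723 -0.0802409   0.11482941]
```

```bash
cat >> h.py <<'E'
from scipy.spatial.transform import Rotation as Ro
def toolrot(yaw,head): # tool z into the plate, tool x at angle head (anticlockwise on the plate from up-slope)
    A=axes(yaw)[0]; x=A@[np.cos(head),np.sin(head),0]; z=-A[:,2]
    return np.c_[x,np.cross(z,x),z]
def plan(poses,g,p=None,R=None,vmax=3.5,wmax=.11):
    """poses: list of (pos,R); prints rows, straight lines from current pose"""
    s=robot.observe(); p=s['tool_pos'] if p is None else p; R=s['eef_rot'] if R is None else R
    p=np.array(p);R=np.array(R);out=[]
    for P,T in poses:
        w=Ro.from_matrix(R.T@T).as_rotvec(); p0,R0=p.copy(),R.copy()
        n=int(max(1,np.ceil(max(np.linalg.norm(P-p)*100/vmax,np.linalg.norm(w)/wmax))))
        for i in range(1,n+1):
            d=np.round(R.T@(p0+(P-p0)*i/n-p)*100,1); p=p+R@d/100
            Ri=R0@Ro.from_rotvec(w*i/n).as_matrix(); r=np.round(Ro.from_matrix(R.T@Ri).as_rotvec(),2); R=R@Ro.from_rotvec(r).as_matrix()
            out.append([g,*d,*r])
    for i in range(0,len(out),5): print(', '.join(f'{v:g}' for row in out[i:i+5] for v in row))
    return p,R
E
python3 - <<'E'
from h import *
s=robot.observe();E=np.array(robot.camera_model('wrist')['extrinsics']);R=np.array(s['eef_rot'])
print('cam in tool',R.T@(E[:3,3]-s['tool_pos']),(R.T@E[:3,:3]).round(3).tolist())
R0=R
plan([(np.array([.25,.5,.36]),R0),(np.array([.49,.05,.30]),toolrot(.02,.75))],0)
E
```

```text
cam in tool [ 0.00057508 -0.06672797 -0.13458377] [[1.0, -0.0, -0.0], [-0.0, -0.964, -0.267], [-0.0, 0.267, -0.964]]
0, -2.1, 1.6, -2, 0, 0, 0, 0, -2, 1.6, -2, 0, 0, 0, 0, -2.1, 1.5, -2, 0, 0, 0, 0, -2.1, 1.6, -2, 0, 0, 0, 0, -2, 1.6, -2.1, 0, 0, 0
0, -2.1, 1.6, -2, 0, 0, 0, 0, -2.4, 2.4, 0.4, -0.02, 0.02, 0.03, 0, -2.4, 2.5, 0.4, -0.03, 0.01, 0.04, 0, -2.2, 2.5, 0.5, -0.02, 0.02, 0.03, 0, -2.2, 2.6, 0.4, -0.03, 0.01, 0.03
0, -2.1, 2.6, 0.5, -0.02, 0.02, 0.04, 0, -2, 2.8, 0.6, -0.03, 0.02, 0.03, 0, -1.9, 2.7, 0.5, -0.02, 0.01, 0.03, 0, -1.9, 2.8, 0.7, -0.03, 0.02, 0.04, 0, -1.8, 2.9, 0.6, -0.02, 0.01, 0.03
0, -1.6, 2.9, 0.7, -0.03, 0.02, 0.03, 0, -1.6, 2.9, 0.8, -0.02, 0.01, 0.04, 0, -1.5, 3, 0.8, -0.03, 0.02, 0.03, 0, -1.5, 3, 0.8, -0.02, 0.02, 0.03, 0, -1.3, 3, 0.9, -0.03, 0.01, 0.04
0, -1.3, 3, 1, -0.02, 0.02, 0.03
```

>>> {"api": "servo_tool", "payload": {"deltas": [0,-2.1,1.6,-2,0,0,0,0,-2,1.6,-2,0,0,0,0,-2.1,1.5,-2,0,0,0,0,-2.1,1.6,-2,0,0,0,0,-2,1.6,-2.1,0,0,0]}}

```text
time: 1.22
tool_pos: [0.2415, 0.5232, 0.3411]
eef_rot: [[0.289, 0.957, -0.0], [0.957, -0.289, -0.0], [-0.0, -0.0, -1.0]]
wrist_force: [-0.6, 0.5, 0.0]
grip_width: 1.002
```

>>> {"api": "servo_tool", "payload": {"deltas": [0,-2.1,1.6,-2,0,0,0,0,-2.4,2.4,0.4,-0.02,0.02,0.03,0,-2.4,2.5,0.4,-0.03,0.01,0.04,0,-2.2,2.5,0.5,-0.02,0.02,0.03,0,-2.2,2.6,0.4,-0.03,0.01,0.03]}}

```text
time: 1.63
tool_pos: [0.3151, 0.3778, 0.3445]
eef_rot: [[0.41, 0.905, 0.115], [0.91, -0.415, 0.022], [0.067, 0.096, -0.993]]
wrist_force: [1.0, 0.1, 0.2]
grip_width: 0.998
```

>>> {"api": "servo_tool", "payload": {"deltas": [0,-2.1,2.6,0.5,-0.02,0.02,0.04,0,-2,2.8,0.6,-0.03,0.02,0.03,0,-1.9,2.7,0.5,-0.02,0.01,0.03,0,-1.9,2.8,0.7,-0.03,0.02,0.04,0,-1.8,2.9,0.6,-0.02,0.01,0.03]}}

```text
time: 2.05
tool_pos: [0.3942, 0.2278, 0.3242]
eef_rot: [[0.541, 0.801, 0.256], [0.824, -0.566, 0.032], [0.171, 0.194, -0.966]]
wrist_force: [-0.3, 0.1, 0.3]
grip_width: 1.0
```

>>> {"api": "servo_tool", "payload": {"deltas": [0,-1.6,2.9,0.7,-0.03,0.02,0.03,0,-1.6,2.9,0.8,-0.02,0.01,0.04,0,-1.5,3,0.8,-0.03,0.02,0.03,0,-1.5,3,0.8,-0.02,0.02,0.03,0,-1.3,3,0.9,-0.03,0.01,0.04]}}

```text
time: 2.47
tool_pos: [0.4745, 0.0778, 0.3046]
eef_rot: [[0.639, 0.658, 0.399], [0.714, -0.7, 0.012], [0.287, 0.277, -0.917]]
wrist_force: [0.5, -0.1, 0.7]
grip_width: 1.001
```

>>> {"api": "servo_tool", "payload": {"deltas": [0,-1.3,3,1,-0.02,0.02,0.03,0,0,0,0,0,0,0]}}

```text
time: 2.63
tool_pos: [0.4904, 0.0441, 0.2994]
eef_rot: [[0.655, 0.626, 0.424], [0.688, -0.725, 0.008], [0.313, 0.287, -0.905]]
wrist_force: [-1.5, -0.2, 0.5]
grip_width: 1.001
```

```bash
python3 - <<'E'
from h import *
import cv2
s=robot.observe();print(s['time'],s['tool_pos'],s['eef_rot'].round(3).tolist(),s['qpos'].round(2), s['wrist_force'].round(1))
m=robot.camera_model('wrist');im=robot.get_image('wrist')
np.savez('w1.npz',E=m['extrinsics'],K=m['intrinsics'])
print(proj(m,[.589,.069,.108]),proj(m,[.6,-.07,.115]))
for t in('dial_grip','clamp_post'):print(t,[(b['bbox'],b['confidence']) for b in robot.boxes_of(t,'wrist')])
cv2.imwrite('pics/w1.png',im[:,:,::-1])
E
```

```text
2.6333 [0.49037235 0.0440669  0.2993713 ] [[0.655, 0.626, 0.424], [0.688, -0.725, 0.008], [0.313, 0.287, -0.905]] [-0.72  0.04  0.49  2.18  0.15  0.5   0.41] [-1.5 -0.2  0.5]
[[343.5785148  164.44374475]] [[266.24062414 260.71706116]]
dial_grip [([318.8, 130.7, 385.5, 199.6], 0.7)]
clamp_post [([237.9, 213.3, 307.7, 310.1], 0.81)]
```

View pics/w1.png

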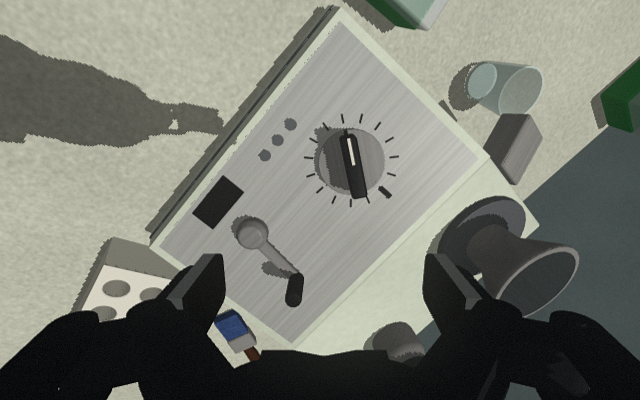

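```bash
python3 - <<'E'
from h import *
ms={c:robot.camera_model(c) for c in('scene','side')}
z=np.load('w1.npz');ms['wrist']=dict(extrinsics=z['E'],intrinsics=z['K'])
O=[('scene',(162,220),(.25,-.17,.143)),('scene',(255,290),(.25,.17,.143)),('scene',(258,342),(.25,.17,0)),('scene',(321,252),(.07,.17,.143)),('scene',(382,245),(-.13,.17,.05)),
('side',(269.3,167),(-.13,.17,.05)),('side',(319.3,257),(-.13,-.17,.05)),('side',(395.7,212),(.07,-.17,.143)),('side',(337,126),(.07,.17,.143)),('side',(462,187),(.25,-.17,.143)),
('wrist',(338,8),(-.13,.17,.05)),('wrist',(152,243),(-.13,-.17,.05)),('wrist',(490,157),(.07,.17,.143)),('wrist',(293,343),(.07,-.17,.143))]
def dial(p,h,du=0,dv=0):
    A,R=axes(p[2]); o=R@np.array([-.13,0,.05])+[p[0],p[1],0]
    return o+A@[p[3]+du,p[4]+dv,h]
def f(p):
    R=axes(p[2])[1]
    r=[proj(ms[c],R@np.array(P)+[p[0],p[1],0])[0]-uv for c,uv,P in O]
    r+=[3*(proj(ms['wrist'],dial(p,.010))[0]-(349,162)),2*(proj(ms['wrist'],dial(p,.015,-.03,-.135))[0]-(252,232))]
    r+=[proj(ms['scene'],dial(p,.03))[0]-(323,218.7),proj(ms['side'],dial(p,.028))[0]-(314.2,168.5)]
    return np.concatenate(r)
b=least_squares(f,[.626,.01,.02,.1,.06],loss='soft_l1')
print(b.x,b.cost);print(f(b.x).round(1).reshape(-1,2).tolist())
A,_=axes(b.x[2]);g=dial(b.x,.032);pv=dial(b.x,.04,-.03,-.135);print('grip',g,'pivot',pv)
def ray(uv,h):
    E=ms['wrist']['extrinsics'];d=E[:3,:3]@(np.linalg.inv(ms['wrist']['intrinsics'])@[*uv,1]*[1,-1,-1]);o=E[:3,3]
    P=dial(b.x,h);n=A[:,2];return A.T@(o+d*((P-o)@n)/(d@n)-P)
for uv,h in[((349,138),.045),((355,164),.045),((345,134),.045),((360,197),.045),((385,191),0),((252,232),.015),((300,275),.058),((297,276),.058)]:
    q=ray(uv,h);print(uv,(q*1000).round(1),np.degrees(np.arctan2(q[1],q[0])).round(1))
for th in(2.094,2.513):print(th,[proj(ms['wrist'],g+A@[s*.031*np.cos(th),s*.031*np.sin(th),.013])[0].round(0) for s in(1,-1)])
for th in(0,.15,.3):print('clamp',th,[proj(ms['wrist'],pv+A@[.075*np.cos(th),-.075*np.sin(th),h])[0].round(0) for h in(-.026,.018)])
np.save('fit.npy',np.r_[b.x,g,pv])
E
```

```text
[0.63407896 0.01283201 0.03549854 0.10687246 0.0633007 ] 85.19588557003073
[[-3.9, -1.8], [-3.5, 5.3], [-0.5, 6.1], [0.9, -1.2], [0.7, -1.7], [-0.7, -0.9], [1.2, 6.1], [6.7, -3.4], [-2.4, -5.9], [5.8, -3.4], [4.7, -1.2], [-3.0, 3.9], [0.8, -0.2], [-2.0, 7.7], [0.7, -0.3], [-7.3, 4.1], [2.2, -4.4], [-2.0, -4.9]]
grip [0.58519731 0.07443666 0.1241681 ] pivot [ 0.55943769 -0.06156326  0.11874002]
(349, 138) [-21.3  19.    0. ] 138.3
(355, 164) [-0.1  4.6 -0. ] 91.0
(345, 134) [-26.7  19.2  -0. ] 144.3
(360, 197) [ 26.3 -16.2   0. ] -31.7
(385, 191) [54.2  1.9  0. ] 2.0
(252, 232) [ -28.5 -130.3   -0. ] -102.3
(300, 275) [  33.8 -115.4   -0. ] -73.7
(297, 276) [  32.3 -118.4   -0. ] -74.7
2.094 [array([359., 136.]), array([345., 198.])]
2.513 [array([346., 136.]), array([358., 198.])]
clamp 0 [array([299., 274.]), array([296., 294.])]
clamp 0.15 [array([292., 280.]), array([288., 301.])]
clamp 0.3 [array([285., 285.]), array([280., 306.])]
```

```bash
python3 - <<'E'
from h import *
y=.035;A,_=axes(y)
plan([(np.array([.585,.071,.117])+.10*A[:,2],toolrot(y,.942))],0)
E
```

```text
0, 0.5, -0.2, 2.7, 0, 0, -0.05, 0, 0.5, -0.1, 2.6, 0, 0, -0.05, 0, 0.5, -0.1, 2.7, 0, 0, -0.06, 0, 0.5, -0.1, 2.6, 0, 0, -0.05
```

>>> {"api": "servo_tool", "payload": {"deltas": [0,0.5,-0.2,2.7,0,0,-0.05,0,0.5,-0.1,2.6,0,0,-0.05,0,0.5,-0.1,2.7,0,0,-0.06,0,0.5,-0.1,2.6,0,0,-0.05,0,0,0,0,0,0,0]}}

```text
time: 3.2
tool_pos: [0.5433, 0.072, 0.2043]
eef_rot: [[0.499, 0.759, 0.419], [0.832, -0.554, 0.012], [0.241, 0.343, -0.908]]
wrist_force: [-0.7, -0.1, 0.5]
grip_width: 1.001
```

```bash
python3 - <<'E'
from h import *
import cv2
s=robot.observe();print(s['time'],s['tool_pos'],s['eef_rot'].round(3).tolist(),s['qpos'].round(2), s['wrist_force'].round(1))
m=robot.camera_model('wrist');im=robot.get_image('wrist')
np.savez('w2.npz',E=m['extrinsics'],K=m['intrinsics'],p=s['tool_pos'],R=s['eef_rot'])
for t in('dial_grip','clamp_post'):print(t,[(b['bbox'],b['confidence']) for b in robot.boxes_of(t,'wrist')])
cv2.imwrite('pics/w2.png',im[:,:,::-1])
E
```

```text
3.2 [0.54331982 0.07202721 0.20426556] [[0.499, 0.759, 0.419], [0.832, -0.554, 0.012], [0.241, 0.343, -0.908]] [-0.56  0.29  0.35  2.21 -0.03  0.23  0.77] [-0.7 -0.1  0.5]
dial_grip [([284.3, 156.8, 379.4, 262.2], 0.77), ([150.9, 244.3, 236.9, 358.3], 0.73)]
clamp_post [([150.4, 245.5, 235.4, 356.3], 0.86), ([40.5, 7.1, 495.8, 367.2], 0.32)]
```

View pics/w2.png

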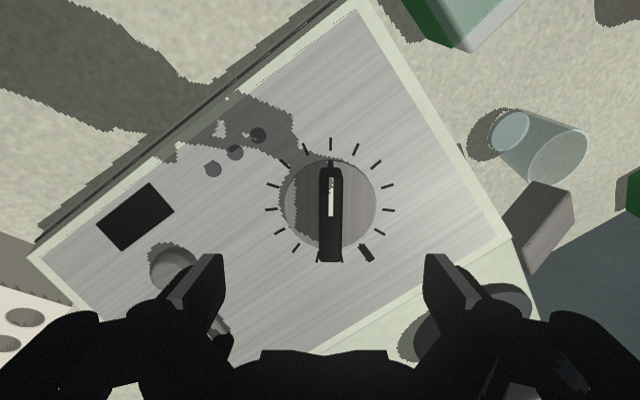

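```bash
cat > fit2.py <<'E'
from h import *
W=[dict(extrinsics=z['E'],intrinsics=z['K']) for z in(np.load('w1.npz'),np.load('w2.npz'))]
S={c:robot.camera_model(c) for c in('scene','side')}
print('K',W[1]['intrinsics'].round(1).tolist())
L=[(0,(349,162),(0,0,.010)),(1,(330,204),(0,0,.010)),(0,(252,232),(-.03,-.135,.015)),(1,(172,268),(-.03,-.135,.015)),
 (1,(284,204),'l'),(1,(376,204),'r'),(0,(313,162),'l'),(0,(386,162),'r')]
def pt(p,q):return p[:3]+axes(p[3])[0]@np.array(q)   # p: dial axis at plate
def f(p):
    r=[]
    for k,uv,q in L:
        if isinstance(q,str):
            E=W[k]['extrinsics'];n=axes(p[3])[0][:,2];x=E[:3,0]-n*(n@E[:3,0]);x/=np.linalg.norm(x)
            r.append([(proj(W[k],p[:3]+.01*n+(-.036 if q=='l' else .036)*x)[0]-uv)[0],0])
        else:r.append(proj(W[k],pt(p,q))[0]-uv)
    r+=[.5*(proj(S['scene'],pt(p,(0,0,.025)))[0]-(323,218.7)),.5*(proj(S['side'],pt(p,(0,0,.025)))[0]-(314.2,168.5))]
    return np.concatenate(r)
b=least_squares(f,[.597,.071,.09,.03],loss='soft_l1');print(b.x.round(4));print(f(b.x).round(1).reshape(-1,2).tolist())
A,_=axes(b.x[3]);print('grip',pt(b.x,(0,0,.032)),'pivot',pt(b.x,(-.03,-.135,.04)))
z=np.load('w2.npz');print('tcp from grip in tool axes mm',(z['R'].T@(z['p']-pt(b.x,(0,0,.032)))*1000).round(1))
print('tool in plate',(A.T@z['R']).round(3).tolist())
def ray(k,uv,h):
    E=W[k]['extrinsics'];d=E[:3,:3]@(np.linalg.inv(W[k]['intrinsics'])@[*uv,1]*[1,-1,-1]);o=E[:3,3]
    P=pt(b.x,(0,0,h));n=A[:,2];return A.T@(o+d*((P-o)@n)/(d@n)-P)
for k,uv,h in[(1,(366,253),0),(0,(385,191),0),(1,(331,178),.045),(1,(331,216),.045),(1,(331,262),.045)]:
    q=ray(k,uv,h);print(uv,(q*1000).round(1),np.degrees(np.arctan2(q[1],q[0])).round(1))
np.save('fit2.npy',b.x)
E
python3 fit2.py
```

```text
K [[332.8, 0.0, 323.6], [0.0, 332.8, 201.7], [0.0, 0.0, 1.0]]
[0.6027 0.0759 0.0915 0.0265]
[[1.9, -0.1], [-0.2, -0.2], [-1.5, 0.5], [0.4, 0.0], [-0.0, 0.0], [-0.3, 0.0], [4.7, 0.0], [-2.0, 0.0], [0.3, -0.2], [-0.1, -2.0]]
grip [0.58916192 0.07549724 0.1205317 ] pivot [ 0.56217527 -0.06026453  0.11510361]
tcp from grip in tool axes mm [ -5.6  -4.2 -95.3]
tool in plate [[0.574, 0.819, -0.004], [0.819, -0.574, 0.001], [-0.002, -0.004, -1.0]]
(366, 253) [55.8 -1.   0. ] -1.0
(385, 191) [53.6  1.3  0. ] 1.3
(331, 178) [-22.5  15.8  -0. ] 144.8
(331, 216) [-0.8  0.8 -0. ] 133.0
(331, 262) [ 27.4 -18.6  -0. ] -34.3
```

>>> {"api": "servo_tool", "payload": {"deltas": [0,0.3,0.2,1.5,0,0,-0.01,0,0.3,0.2,1.5,0,0,-0.01,0,0,0,1.5,0,0,0,0,0,0,0,0,0,0]}}

```text
time: 3.68
tool_pos: [0.5688, 0.073, 0.1752]
eef_rot: [[0.489, 0.764, 0.42], [0.84, -0.543, 0.01], [0.236, 0.348, -0.907]]
wrist_force: [0.6, -0.5, -0.7]
grip_width: 1.001
```

```bash
cat > st.py <<'E'
from h import *
s=robot.observe();p=np.load('fit2.npy');A,_=axes(p[3]);T=A.T@s['eef_rot']
print('t',round(s['time'],2),'q',s['qpos'].round(3),'F',s['wrist_force'].round(1),'T',s['ft_torque'].round(2),'w',round(s['grip_width'],3))
print('TCP in plate frame mm',(A.T@(s['tool_pos']-p[:3])*1000).round(1),'heading',np.arctan2(T[1,0],T[0,0]).round(3),'z',T[:,2].round(3))
E
python3 st.py
```

```text
t 3.68 q [-0.42   0.359  0.196  2.194  0.154  0.174  0.601] F [ 0.6 -0.5 -0.7] T [-0.01  0.45 -0.01] w 1.001
TCP in plate frame mm [ 4.6 -2.  90.2] heading 0.973 z [-0.003 -0.001 -1.   ]
```

>>> {"api": "servo_tool", "payload": {"deltas": [0,0,0,1.5,0,0,0.01,0,0,0,1.5,0,0,0.01,0,0,0,0,0,0,0]}}

```text
time: 3.93
tool_pos: [0.5725, 0.0706, 0.1611]
eef_rot: [[0.5, 0.76, 0.415], [0.835, -0.551, 0.003], [0.231, 0.344, -0.91]]
wrist_force: [-0.1, -0.1, 0.1]
grip_width: 0.996
```

```bash
python3 st.py
```

```text
t 3.93 q [-0.312  0.382  0.057  2.193  0.507  0.174  0.242] F [-0.1 -0.1  0.1] T [-0.03  0.42  0.01] w 0.996
TCP in plate frame mm [ 1.9 -4.5 75.9] heading 0.964 z [-0.009 -0.008 -1.   ]
```

```bash
cat > kin.py <<'E'
from h import *
D=[([-1.361,.576,.025,1.437,-.015,1.129,-.057],[.19537715,.64564336,.23845053]),
([-.72,.04,.49,2.18,.15,.5,.41],[.49037,.04407,.29937]),([-.56,.29,.35,2.21,-.03,.23,.77],[.54332,.07203,.20427]),
([-.42,.359,.196,2.194,.154,.174,.601],[.5688,.073,.1752]),([-.312,.382,.057,2.193,.507,.174,.242],[.5725,.0706,.1611])]
def fk(q,L,s):
    # s: signs for z-rotations (1,3,5,7)
    R=np.eye(3);p=np.array([0,0,L[0]])
    for i in range(7):
        if i%2==0:R=R@Ro.from_rotvec([0,0,s[i//2]*q[i]]).as_matrix()
        else:R=R@Ro.from_rotvec([0,q[i],0]).as_matrix()
        if i==2:p=p+R@[L[4],0,L[1]]
        if i==4:p=p+R@[0,0,L[2]]
        if i==3:p=p+R@[-L[4],0,0]
        if i==6:p=p+R@[0,0,L[3]]
    return p,R
if __name__=='__main__':
    import itertools
    for s in itertools.product([1,-1],[1,-1],[1,-1],[1]):
        r=least_squares(lambda L:np.concatenate([fk(q,L,s)[0]-P for q,P in D]),[.3,.35,.35,.3,0])
        if s[0]<0:print(s,r.x.round(4),(r.fun*1000).round(1).tolist())
E
python3 kin.py
python3 - <<'E'
from h import *
s=robot.observe();print(s['eef_rot'].round(4).tolist())
E
```

```text
(-1, 1, 1, 1) [-2.5641  0.0708 -0.6102 -2.096   0.9452] [-57.9, 25.1, -46.6, -241.7, 26.3, 192.1, -71.2, 104.9, 0.1, -27.6, 9.6, -63.8, 7.0, -98.0, -81.7]
(-1, 1, -1, 1) [-1.0831  1.0615 -0.0803 -0.2092  0.1613] [-43.4, 47.9, -129.9, -428.4, 86.6, 39.5, -169.7, 184.1, 37.1, -93.2, 154.7, 27.1, -51.9, 118.2, 26.2]
(-1, -1, 1, 1) [0.2105 0.4254 0.3745 0.1704 0.0753] [-41.6, 1.8, 25.3, -1.1, 85.2, 14.1, -9.6, 46.5, -9.5, -24.9, 59.0, -15.0, -33.3, 85.7, -14.9]
(-1, -1, -1, 1) [ 0.6277  0.7131  0.5234  0.7098 -0.1486] [-45.7, 10.5, 0.2, 11.1, 14.4, -29.3, -1.9, 13.4, 1.1, -4.7, 12.2, 11.5, -5.4, 8.1, 16.5]
[[0.4999, 0.7604, 0.4145], [0.8348, -0.5505, 0.0032], [0.2306, 0.3444, -0.91]]
```

```bash
cat > kin.py <<'E'
from h import *
D=[([-1.361,.576,.025,1.437,-.015,1.129,-.057],[.19537715,.64564336,.23845053]),
([-.72,.04,.49,2.18,.15,.5,.41],[.49037,.04407,.29937]),([-.56,.29,.35,2.21,-.03,.23,.77],[.54332,.07203,.20427]),
([-.42,.359,.196,2.194,.154,.174,.601],[.5688,.073,.1752]),([-.312,.382,.057,2.193,.507,.174,.242],[.5725,.0706,.1611])]
S=np.array([-1,-1,-1,-1])
# L: d1,a,b,c, ax(elbow x),ay, by,bx, cx, c y
def fk(q,L):
    R=np.eye(3);p=np.array([0,0,L[0]])
    off={2:[L[4],L[5],L[1]],3:[L[7],0,0],4:[0,L[6],L[2]],6:[0,0,L[3]],5:[L[8],L[9],0]}
    for i in range(7):
        R=R@Ro.from_rotvec([0,0,S[i//2]*q[i]] if i%2==0 else [0,q[i],0]).as_matrix()
        if i in off:p=p+R@off[i]
    return p,R
if __name__=='__main__':
    r=least_squares(lambda L:np.concatenate([(fk(q,L)[0]-P)*1000 for q,P in D]+[L[4:]*10]),[.3,.35,.35,.3]+[0]*6)
    print(r.x.round(4),(r.fun).round(1).tolist())
    for q,P in D:print(fk(q,r.x)[1].round(3).tolist())
    np.save('L.npy',r.x)
E
python3 kin.py
```

```text
[ 2.823e-01  5.762e-01  3.943e-01  3.542e-01  5.200e-03 -4.310e-02
 -1.200e-03  2.200e-03  2.000e-04 -1.200e-03] [-1.3, 0.3, -0.0, -0.1, -1.5, 0.5, 1.2, -0.4, 0.5, -1.5, -0.5, -0.5, 0.5, 1.0, -0.5, 0.1, -0.4, -0.0, 0.0, 0.0, -0.0]
[[-0.29, -0.957, 0.0], [-0.957, 0.29, -0.0], [0.0, -0.0, -1.0]]
[[-0.654, -0.625, 0.426], [-0.688, 0.726, 0.009], [-0.315, -0.287, -0.905]]
[[-0.497, -0.757, 0.423], [-0.833, 0.553, 0.012], [-0.243, -0.347, -0.906]]
[[-0.49, -0.764, 0.42], [-0.839, 0.544, 0.01], [-0.236, -0.347, -0.908]]
[[-0.5, -0.76, 0.415], [-0.835, 0.551, 0.003], [-0.23, -0.345, -0.91]]
```

```bash
cat > ik.py <<'E'
from kin import *
L=np.load('L.npy');FL=np.diag([-1,-1,1.])
lo=np.array([-2.76,-.34,-1.52,.19,-1.09,.17,-2.82])+.02;hi=np.array([2.76,2.15,1.57,2.46,4.23,1.99,2.82])-.02
def ik(P,T,q0,reg=.02,n=8):
    def f(q):
        p,R=fk(q,L);return np.r_[(p-P)*10,Ro.from_matrix((R@FL).T@T).as_rotvec()*3,reg*(q-q0)]
    r=least_squares(f,np.clip(q0,lo+1e-3,hi-1e-3),bounds=(lo,hi));e=f(r.x)
    return r.x,np.linalg.norm(e[:3])/10*1000,np.linalg.norm(e[3:6])/3
if __name__=='__main__':
    p=np.load('fit2.npy');A,_=axes(p[3]);P=p[:3]+A@[0,0,.026];rng=np.random.default_rng(0)
    for h in(.942,.3,-.314,-1,-1.571,4.083,3.4,2.83,2.2,1.571):
        T=toolrot(p[3],h);sol=[]
        for k in range(14):
            q,a,b=ik(P,T,rng.uniform(lo,hi),reg=.002)
            if a<1.5 and b<.02:sol.append(q)
        print(h,len(sol));
        seen=[]
        for q in sol:
            if all(abs(q-s).max()>.5 for s in seen):seen.append(q);print('   ',q.round(2))
    q=robot.observe()['qpos'];print(ik(P,toolrot(p[3],.942),q))
E
python3 ik.py
```

```text
0.942 5
    [ 0.63  0.93 -1.5   2.2   1.53  1.13 -0.67]
    [-0.12  0.48 -0.18  2.2   1.38  0.19 -0.64]
    [ 0.26  0.55 -0.73  2.2   1.46  0.48 -0.69]
0.3 8
    [ 0.63  0.93 -1.5   2.2   1.53  1.13 -1.31]
    [-0.12  0.48 -0.19  2.2   1.38  0.19 -1.28]
-0.314 5
    [-0.12  0.48 -0.18  2.2   1.38  0.19 -1.89]
    [ 0.51  0.69 -1.15  2.2   1.5   0.77 -1.94]
-1 5
    [ 0.62  0.89 -1.46  2.2   1.53  1.08 -2.61]
    [ 0.3   0.56 -0.79  2.2   1.47  0.51 -2.63]
    [-0.12  0.48 -0.18  2.2   1.38  0.19 -2.58]
-1.571 0
4.083 5
    [-0.1   0.48 -0.22  2.2   1.39  0.21  2.5 ]
    [ 0.63  0.93 -1.5   2.2   1.53  1.13  2.47]
3.4 5
    [ 0.02  0.49 -0.38  2.2   1.42  0.29  1.79]
    [ 0.63  0.93 -1.5   2.2   1.53  1.13  1.79]
    [ 0.41  0.62 -0.97  2.2   1.48  0.63  1.77]
2.83 7
    [ 0.1   0.5  -0.49  2.2   1.44  0.34  1.21]
    [ 0.5   0.69 -1.14  2.2   1.5   0.77  1.2 ]
2.2 7
    [-0.12  0.48 -0.18  2.2   1.38  0.19  0.62]
    [ 0.43  0.63 -1.    2.2   1.49  0.65  0.57]
1.571 10
    [ 0.59  0.81 -1.34  2.2   1.52  0.95 -0.05]
    [-0.12  0.48 -0.18  2.2   1.38  0.19 -0.01]
(array([-0.12504157,  0.48036556, -0.18314944,  2.2021157 ,  1.3699186 ,
        0.19      , -0.62711424]), np.float64(0.11679028303960659), np.float64(0.0007822664888664474))
```

>>> {"api": "servo_tool", "payload": {"deltas": [0,0.2,-0.3,1.0,0,0,-0.1,0,0.1,-0.1,1.0,0,0,-0.1,0,0,0,0,0,0,-0.1,0,0,0,0,0,0,-0.1,0,0,0,0,0,0,0]}}

```text
time: 4.35
tool_pos: [0.5783, 0.0748, 0.1437]
eef_rot: [[0.172, 0.894, 0.414], [0.982, -0.19, 0.003], [0.081, 0.406, -0.91]]
wrist_force: [0.4, -0.5, 0.4]
grip_width: 1.0
```

```bash
python3 st.py
```

```text
t 4.35 q [-0.208  0.418 -0.093  2.193  0.911  0.192  0.225] F [ 0.4 -0.5  0.4] T [-0.06  0.46  0.03] w 1.0
TCP in plate frame mm [-0.1 -0.4 57.6] heading 1.356 z [-0.01  -0.008 -1.   ]
```

>>> {"api": "servo_tool", "payload": {"deltas": [0,0,0,0.5,0,0,-0.12,0,0,0,0.5,0,0,-0.12,0,0,0,0.5,0,0,-0.12,0,0,0,0.5,0,0,-0.12,0,0,0,0.5,0,0,-0.12]}}

```text
time: 4.77
tool_pos: [0.5889, 0.075, 0.1207]
eef_rot: [[-0.361, 0.836, 0.414], [0.919, 0.395, 0.002], [-0.162, 0.381, -0.91]]
wrist_force: [-0.3, -0.0, 0.6]
grip_width: 1.005
```

>>> {"api": "servo_tool", "payload": {"deltas": [0,0,0,0,0,0,-0.12,0,0,0,0,0,0,-0.12,0,0,0,0,0,0,-0.12,0,0,0,0,0,0,-0.12,0,0,0,0,0,0,-0.12]}}

```text
time: 5.18
tool_pos: [0.5886, 0.0748, 0.1207]
eef_rot: [[-0.77, 0.486, 0.413], [0.535, 0.845, 0.002], [-0.348, 0.222, -0.911]]
wrist_force: [1.1, -0.3, 0.7]
grip_width: 0.999
```

```bash
python3 st.py
```

```text
t 5.18 q [-0.073  0.478 -0.277  2.187  1.275  0.255  1.07 ] F [ 1.1 -0.3  0.7] T [-0.    0.46  0.01] w 0.999
TCP in plate frame mm [-0.5 -0.6 32.4] heading 2.553 z [-0.011 -0.009 -1.   ]
```

>>> {"api": "servo_tool", "payload": {"deltas": [0,0,0,0.2,0,0,-0.12,0,0,0,0.2,0,0,-0.12,0,0,0,0.2,0,0,-0.12,0,0,0,0,0,0,-0.12,0,0,0,0,0,0,-0.12]}}

```text
time: 5.6
tool_pos: [0.591, 0.0748, 0.115]
eef_rot: [[-0.91, -0.034, 0.413], [-0.036, 0.999, 0.002], [-0.412, -0.014, -0.911]]
wrist_force: [0.1, 0.4, -0.3]
grip_width: 0.997
```

>>> {"api": "servo_tool", "payload": {"deltas": [0,0,0,0,0,0,-0.12,0,0,0,0,0,0,-0.12,0,0,0,0,0,0,-0.12,0,0,0,0,0,0,-0.12,0,0,0,0,0,0,-0.12]}}

```text
time: 6.02
tool_pos: [0.5908, 0.0748, 0.115]
eef_rot: [[-0.732, -0.542, 0.412], [-0.594, 0.804, 0.001], [-0.332, -0.244, -0.911]]
wrist_force: [0.4, -0.2, 0.1]
grip_width: 1.001
```

>>> {"api": "servo_tool", "payload": {"deltas": [0,0,0,0,0,0,-0.12,0,0,0,0,0,0,-0.12,0,0,0,0,0,0,-0.07,0,0,0,0,0,0,0]}}

```text
time: 6.35
tool_pos: [0.5909, 0.0748, 0.1149]
eef_rot: [[-0.534, -0.738, 0.412], [-0.81, 0.586, 0.002], [-0.243, -0.333, -0.911]]
wrist_force: [-0.1, 1.1, 0.1]
grip_width: 1.001
```

```bash
python3 st.py
```

```text
t 6.35 q [ 0.043  0.507 -0.441  2.182  1.367  0.338  2.497] F [-0.1  1.1  0.1] T [-0.05  0.44 -0.01] w 1.001
TCP in plate frame mm [-0.8 -0.7 26.2] heading -2.222 z [-0.011 -0.009 -1.   ]
```

>>> {"api": "servo_tool", "payload": {"deltas": [255,0,0,0,0,0,0,255,0,0,0,0,0,0,255,0,0,0,0,0,0,255,0,0,0,0,0,0,255,0,0,0,0,0,0]}}

```text
time: 6.77
tool_pos: [0.5913, 0.0754, 0.1142]
eef_rot: [[-0.534, -0.738, 0.413], [-0.809, 0.588, 0.004], [-0.245, -0.332, -0.911]]
wrist_force: [0.3, -0.9, 0.6]
grip_width: 0.297
```

>>> {"api": "servo_tool", "payload": {"deltas": [255,0,0,0,0,0,0,255,0,0,0,0,0,0,255,0,0,0,0,0,0,255,0,0,0,0,0,0]}}

```text
time: 7.1
tool_pos: [0.5912, 0.0751, 0.1143]
eef_rot: [[-0.534, -0.738, 0.413], [-0.809, 0.587, 0.003], [-0.245, -0.332, -0.911]]
wrist_force: [-5.1, -2.0, 6.1]
grip_width: 0.179
```

```bash
python3 st.py
```

```text
t 7.1 q [ 0.046  0.509 -0.444  2.182  1.375  0.338  2.489] F [-5.1 -2.   6.1] T [-0.09  0.5   0.08] w 0.179
TCP in plate frame mm [-0.8 -0.4 25.5] heading -2.223 z [-0.011 -0.007 -1.   ]
```

>>> {"api": "servo_tool", "payload": {"deltas": [255,0,0,0,0,0,0.1,255,0,0,0,0,0,0.1,255,0,0,0,0,0,0.1,255,0,0,0,0,0,0.1,255,0,0,0,0,0,0.1]}}

```text
time: 7.52
tool_pos: [0.5913, 0.0753, 0.1143]
eef_rot: [[-0.824, -0.388, 0.413], [-0.424, 0.906, 0.004], [-0.376, -0.172, -0.911]]
wrist_force: [-3.5, -1.1, 5.4]
grip_width: 0.174
```

```bash
python3 st.py
```

```text
t 7.52 q [ 0.014  0.504 -0.398  2.183  1.365  0.313  1.992] F [-3.5 -1.1  5.4] T [0.02 0.45 0.18] w 0.174
TCP in plate frame mm [-0.7 -0.2 25.5] heading -2.728 z [-0.011 -0.007 -1.   ]
```

Grip holds; continue clockwise.

>>> {"api": "servo_tool", "payload": {"deltas": [255,0,0,0,0,0,0.1,255,0,0,0,0,0,0.1,255,0,0,0,0,0,0.1,255,0,0,0,0,0,0.1,255,0,0,0,0,0,0.1]}}

```text
time: 7.93
tool_pos: [0.5915, 0.0756, 0.1144]
eef_rot: [[-0.909, 0.055, 0.413], [0.062, 0.998, 0.004], [-0.412, 0.029, -0.911]]
wrist_force: [-3.2, -1.6, 5.6]
grip_width: 0.176
```

>>> {"api": "servo_tool", "payload": {"deltas": [255,0,0,0,0,0,0.1,255,0,0,0,0,0,0.1,255,0,0,0,0,0,0.1,255,0,0,0,0,0,0.1,255,0,0,0,0,0,0.1]}}

```text
time: 8.35
tool_pos: [0.5918, 0.0755, 0.1146]
eef_rot: [[-0.771, 0.484, 0.414], [0.533, 0.846, 0.004], [-0.348, 0.224, -0.91]]
wrist_force: [-1.7, -0.8, 3.6]
grip_width: 0.178
```

>>> {"api": "servo_tool", "payload": {"deltas": [255,0,0,0,0,0,0.1,255,0,0,0,0,0,0.1,255,0,0,0,0,0,0.1,255,0,0,0,0,0,0.1,255,0,0,0,0,0,0.1]}}

```text
time: 8.77
tool_pos: [0.5921, 0.0753, 0.1147]
eef_rot: [[-0.444, 0.794, 0.414], [0.874, 0.487, 0.004], [-0.198, 0.363, -0.91]]
wrist_force: [-1.4, -2.1, 3.5]
grip_width: 0.177
```

```bash
python3 st.py
```

```text
t 8.77 q [-0.1    0.49  -0.236  2.186  1.315  0.231  0.533] F [-1.4 -2.1  3.5] T [0.25 0.03 0.11] w 0.177
TCP in plate frame mm [ 0.1 -0.3 25.5] heading 2.055 z [-0.009 -0.007 -1.   ]
```

>>> {"api": "servo_tool", "payload": {"deltas": [255,0,0,0,0,0,0.1,255,0,0,0,0,0,0.1,255,0,0,0,0,0,0.1,255,0,0,0,0,0,0.1,255,0,0,0,0,0,0.06]}}

```text
time: 9.18
tool_pos: [0.5921, 0.0751, 0.1147]
eef_rot: [[-0.045, 0.909, 0.414], [0.999, 0.047, 0.004], [-0.016, 0.414, -0.91]]
wrist_force: [0.0, -2.4, 4.4]
grip_width: 0.178
```

>>> {"api": "servo_tool", "payload": {"deltas": [255,0,0,0,0,0,0.04,255,0,0,0,0,0,0.03,255,0,0,0,0,0,0]}}

```text
time: 9.43
tool_pos: [0.5921, 0.0751, 0.1148]
eef_rot: [[0.012, 0.91, 0.414], [1.0, -0.015, 0.003], [0.009, 0.414, -0.91]]
wrist_force: [0.3, -4.7, 5.3]
grip_width: 0.178
```

```bash
python3 st.py; python3 - <<'E'
from h import *
import cv2
im=robot.get_image('wrist');cv2.imwrite('pics/w3.png',im[100:400,120:520,::-1])
E
```

```text
t 9.43 q [-0.134  0.487 -0.188  2.187  1.296  0.208  0.026] F [ 0.3 -4.7  5.3] T [-0.89 -0.32  1.64] w 0.178
TCP in plate frame mm [ 0.2 -0.5 25.5] heading 1.532 z [-0.009 -0.008 -1.   ]
```

View pics/w3.png

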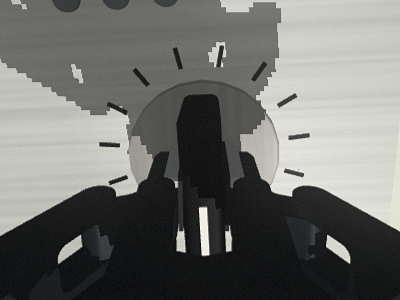

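>>> {"api": "servo_tool", "payload": {"deltas": [255,0,0,0,0,0,-0.1,255,0,0,0,0,0,-0.1,255,0,0,0,0,0,-0.1,255,0,0,0,0,0,-0.1,255,0,0,0,0,0,-0.1]}}

```text
time: 9.9
tool_pos: [0.592, 0.0752, 0.1146]
eef_rot: [[-0.428, 0.803, 0.414], [0.883, 0.469, 0.004], [-0.191, 0.367, -0.91]]
wrist_force: [0.1, -1.3, 4.4]
grip_width: 0.183
```

>>> {"api": "servo_tool", "payload": {"deltas": [255,0,0,0,0,0,-0.1,255,0,0,0,0,0,-0.1,255,0,0,0,0,0,-0.1,255,0,0,0,0,0,-0.1,255,0,0,0,0,0,-0.1]}}

```text
time: 10.32
tool_pos: [0.5919, 0.0754, 0.1145]
eef_rot: [[-0.761, 0.5, 0.414], [0.551, 0.835, 0.004], [-0.343, 0.231, -0.91]]
wrist_force: [-0.4, -1.5, 3.4]
grip_width: 0.18
```

>>> {"api": "servo_tool", "payload": {"deltas": [255,0,0,0,0,0,-0.1,255,0,0,0,0,0,-0.1,255,0,0,0,0,0,-0.06,255,0,0,0,0,0,0,255,0,0,0,0,0,0]}}

```text
time: 10.73
tool_pos: [0.5917, 0.0754, 0.1145]
eef_rot: [[-0.862, 0.293, 0.414], [0.323, 0.946, 0.004], [-0.39, 0.137, -0.91]]
wrist_force: [-2.1, -1.4, 4.6]
grip_width: 0.178
```

```bash
python3 st.py
```

```text
t 10.73 q [-0.003  0.501 -0.374  2.183  1.359  0.301  1.229] F [-2.1 -1.4  4.6] T [ 0.04 -0.1   0.14] w 0.178
TCP in plate frame mm [-0.2 -0.1 25.4] heading 2.788 z [-0.01  -0.007 -1.   ]
```

>>> {"api": "servo_tool", "payload": {"deltas": [255,0,0,0,0,0,0,255,0,0,0,0,0,0,0,0,0,0,0,0,0,0,0,0,0,0,0,0,0,0,0,0,0,0,0]}}

```text
time: 11.15
tool_pos: [0.5912, 0.0756, 0.1139]
eef_rot: [[-0.863, 0.292, 0.412], [0.322, 0.947, 0.004], [-0.389, 0.136, -0.911]]
wrist_force: [-0.2, -0.3, -0.1]
grip_width: 0.595
```

>>> {"api": "servo_tool", "payload": {"deltas": [0,0,0,0,0,0,0,0,0,0,0,0,0,0,0,0,0,-1.5,0,0,0,0,0,0,-2.5,0,0,0,0,0,0,-2.5,0,0,0]}}

```text
time: 11.57
tool_pos: [0.5635, 0.0755, 0.1731]
eef_rot: [[-0.864, 0.291, 0.411], [0.32, 0.947, 0.004], [-0.388, 0.135, -0.912]]
wrist_force: [1.5, -0.3, 0.7]
grip_width: 1.002
```

```bash
python3 st.py; cat > cl.py <<'E'
from ik import *
p=np.load('fit2.npy');A,_=axes(p[3])
for k,f in enumerate(('w1.npz','w2.npz')):
    z=np.load(f);m=dict(extrinsics=z['E'],intrinsics=z['K'])
    for th in(0,.1,.2,.3):print(f,th,[proj(m,p[:3]+A@[-.03+.075*np.cos(th),-.135-.075*np.sin(th),h])[0].round(0) for h in(.014,.058)])
q=robot.observe()['qpos']
for th,h in((0.1,.10),(.1,.034),(.5,.034),(1,.034),(1.47,.034),(1.47,.1)):
    P=p[:3]+A@[-.03+.075*np.cos(th),-.135-.075*np.sin(th),h];q,a,b=ik(P,toolrot(p[3],1.571-th),q);print(th,h,q.round(2),a.round(1),b.round(3))
E
python3 cl.py
python3 - <<'E'
from h import *
import cv2
im=robot.get_image('wrist');m=robot.camera_model('wrist');np.savez('w4.npz',E=m['extrinsics'],K=m['intrinsics']);cv2.imwrite('pics/w4.png',im[:,:,::-1])
o=np.hstack([cv2.resize(im[100:300,220:420,::-1],(400,400)),cv2.resize(cv2.imread('pics/w1.png')[200:320,220:340],(400,400))]);cv2.imwrite('pics/w4c.png',o)
E
```

```text
t 11.57 q [ 0.105  0.381 -0.522  2.179  1.005  0.385  1.567] F [ 1.5 -0.3  0.7] T [-0.03  0.38 -0.  ] w 1.002
TCP in plate frame mm [-1.   0.7 90.5] heading 2.791 z [-0.013 -0.007 -1.   ]
w1.npz 0 [array([300., 272.]), array([297., 292.])]
w1.npz 0.1 [array([296., 276.]), array([292., 296.])]
w1.npz 0.2 [array([291., 280.]), array([287., 300.])]
w1.npz 0.3 [array([286., 283.]), array([281., 304.])]
w2.npz 0 [array([231., 332.]), array([215., 371.])]
w2.npz 0.1 [array([224., 336.]), array([207., 375.])]
w2.npz 0.2 [array([217., 340.]), array([198., 379.])]
w2.npz 0.3 [array([209., 342.]), array([189., 382.])]
0.1 0.1 [ 0.39  0.36 -0.44  2.08  0.45  0.32  1.11] 0.0 0.0
0.1 0.034 [ 0.25  0.48 -0.28  2.08  0.57  0.19  0.99] 0.0 0.0
0.5 0.034 [ 0.36  0.49 -0.35  2.09  0.63  0.19  0.59] 0.0 0.0
1 0.034 [ 0.52  0.5  -0.48  2.14  0.93  0.19 -0.14] 0.1 0.001
1.47 0.034 [ 0.63  0.52 -0.57  2.21  1.31  0.19 -0.96] 0.1 0.001
1.47 0.1 [ 0.91  0.43 -0.91  2.21  0.96  0.34 -0.62] 0.0 0.0
```

View pics/w4c.png

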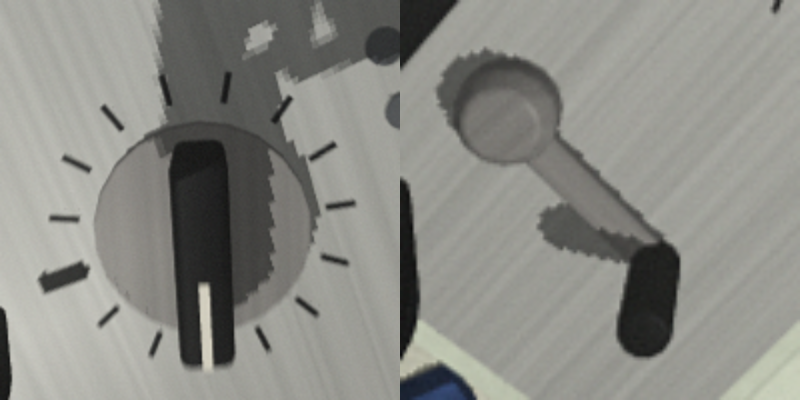

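```bash
python3 - <<'E'
from h import *
p=np.load('fit2.npy');A,_=axes(p[3]);T=toolrot(p[3],1.47)
plan([(p[:3]+A@[.0446,-.1425,.095],T),(p[:3]+A@[.0446,-.1425,.036],T)],0,vmax=2)
E
```

```text
0, -0.7, -0.9, -0, -0, 0, 0.1, 0, -0.8, -0.9, -0, -0, 0, 0.1, 0, -0.9, -0.7, -0, -0, 0, 0.11, 0, -0.9, -0.7, -0, -0, 0, 0.1, 0, -1, -0.6, -0, -0, 0, 0.1
0, -1.1, -0.4, -0, -0.01, 0, 0.1, 0, -1.1, -0.4, -0, 0, 0, 0.1, 0, -1.1, -0.2, -0, 0, 0, 0.1, 0, -1.2, -0.2, -0, 0, 0, 0.11, 0, -1.1, 0, -0, 0, 0, 0.1
0, -1.2, 0.1, -0, 0, 0, 0.1, 0, -1.1, 0.2, -0, -0, 0, 0.1, 0, -1.1, 0.4, -0, -0, 0, 0.1, 0, 0, -0, 2, -0, 0, 0, 0, 0, -0, 1.9, -0, 0, 0
0, 0, -0, 2, -0, 0, 0
```

>>> {"api": "servo_tool", "payload": {"deltas": [0,-0.7,-0.9,0,0,0,0.1,0,-0.8,-0.9,0,0,0,0.1,0,-0.9,-0.7,0,0,0,0.11,0,-0.9,-0.7,0,0,0,0.1,0,-1,-0.6,0,0,0,0.1]}}

```text
time: 12.03
tool_pos: [0.5812, 0.0196, 0.1807]
eef_rot: [[-0.608, 0.678, 0.413], [0.746, 0.666, 0.004], [-0.273, 0.31, -0.911]]
wrist_force: [0.5, 0.2, 0.8]
grip_width: 1.002
```

>>> {"api": "servo_tool", "payload": {"deltas": [0,-1.1,-0.4,0,0,0,0.1,0,-1.1,-0.4,0,0,0,0.1,0,-1.1,-0.2,0,0,0,0.1,0,-1.2,-0.2,0,0,0,0.11,0,-1.1,0,0,0,0,0.1]}}

```text
time: 12.45
tool_pos: [0.5978, -0.0354, 0.1878]
eef_rot: [[-0.198, 0.889, 0.413], [0.976, 0.216, 0.004], [-0.086, 0.404, -0.911]]
wrist_force: [0.2, 0.3, -0.4]
grip_width: 1.001
```

>>> {"api": "servo_tool", "payload": {"deltas": [0,-1.2,0.1,0,0,0,0.1,0,-1.1,0.2,0,0,0,0.1,0,-1.1,0.4,0,0,0,0.1,0,0,0,0,0,0,0]}}

```text
time: 12.78
tool_pos: [0.6086, -0.0702, 0.1925]
eef_rot: [[0.075, 0.908, 0.413], [0.997, -0.083, 0.002], [0.036, 0.412, -0.911]]
wrist_force: [-0.5, -0.6, -0.6]
grip_width: 1.004
```

```bash
python3 st.py; python3 - <<'E'
from h import *
import cv2
im=robot.get_image('wrist');m=robot.camera_model('wrist');cv2.imwrite('pics/w5.png',im[:,:,::-1])
p=np.load('fit2.npy');A,_=axes(p[3]);print([proj(m,p[:3]+A@[.0446,-.1425,h])[0].round(0) for h in(.014,.058)])
E
```

```text
t 12.78 q [ 0.354  0.391 -0.411  2.06   0.486  0.325  1.061] F [-0.5 -0.6 -0.6] T [ 0.03  0.39 -0.05] w 1.004
TCP in plate frame mm [  44.5 -146.1   90.7] heading 1.463 z [-0.011 -0.009 -1.   ]
[array([327., 215.]), array([328., 240.])]
```

View pics/w5.png

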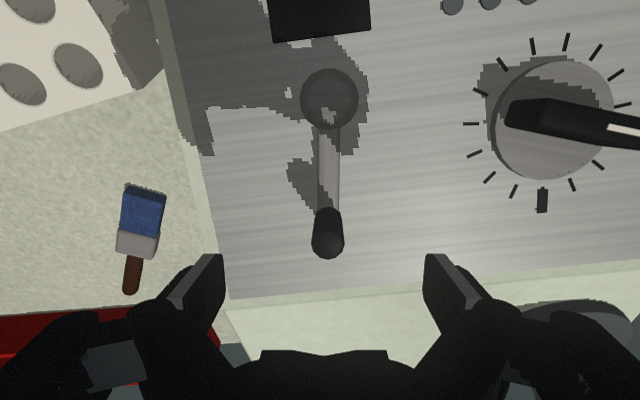

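>>> {"api": "servo_tool", "payload": {"deltas": [0,0.3,0,1.8,0,0,0,0,0,0,1.8,0,0,0,0,0,0,1.8,0,0,0,170,0,0,0,0,0,0,170,0,0,0,0,0,0]}}

```text
time: 13.25
tool_pos: [0.6299, -0.063, 0.1426]
eef_rot: [[0.064, 0.909, 0.411], [0.997, -0.072, 0.005], [0.034, 0.41, -0.912]]
wrist_force: [0.0, -0.2, -0.4]
grip_width: 0.743
```

>>> {"api": "servo_tool", "payload": {"deltas": [170,0,0,0,0,0,0,170,0,0,0,0,0,0,170,0,0,0,0,0,0]}}

```text
time: 13.5
tool_pos: [0.6307, -0.0644, 0.1445]
eef_rot: [[0.067, 0.908, 0.414], [0.997, -0.075, 0.004], [0.035, 0.413, -0.91]]
wrist_force: [-1.0, 0.7, -0.2]
grip_width: 0.337
```

```bash
python3 st.py; python3 - <<'E'
from h import *
p=np.load('fit2.npy');A,_=axes(p[3])
ps=[(p[:3]+A@[-.03+.075*np.cos(t),-.135-.075*np.sin(t),.036],toolrot(p[3],1.571-t)) for t in np.linspace(.1,1.5,15)[1:]]
P,R=plan(ps,170,vmax=2)
E
```

```text
t 13.5 q [ 0.237  0.48  -0.281  2.067  0.585  0.216  0.962] F [-1.   0.7 -0.2] T [0.06 0.41 0.02] w 0.337
TCP in plate frame mm [  44.4 -141.    37.7] heading 1.471 z [-0.009 -0.007 -1.   ]
170, -0.9, 0, 0.2, -0.01, 0.01, 0.1, 170, -0.7, -0, -0, 0, -0, 0.1, 170, -0.8, -0.1, -0, 0, -0, 0.1, 170, -0.7, -0, -0, 0, -0, 0.1, 170, -0.8, -0, -0, 0, -0, 0.1
170, -0.7, -0.1, -0, 0, -0, 0.1, 170, -0.8, -0, -0, 0, -0, 0.1, 170, -0.7, -0, -0, 0, -0, 0.1, 170, -0.8, -0.1, -0, 0, -0, 0.1, 170, -0.7, -0, -0, -0, -0, 0.1
170, -0.8, -0.1, -0, -0, -0, 0.1, 170, -0.7, 0, -0, -0, -0, 0.1, 170, -0.8, -0, -0, -0, -0, 0.1, 170, -0.7, -0.1, -0, -0, -0, 0.1
```

>>> {"api": "servo_tool", "payload": {"deltas": [170,-0.9,0,0.1,0,0,0.1,170,-0.7,0,0,0,0,0.1,170,-0.8,-0.1,0,0,0,0.1,170,-0.7,0,0,0,0,0.1,170,-0.8,0,0,0,0,0.1]}}

```text
time: 13.92
tool_pos: [0.6215, -0.1007, 0.1388]
eef_rot: [[0.497, 0.762, 0.415], [0.837, -0.548, 0.005], [0.231, 0.345, -0.91]]
wrist_force: [1.6, 1.9, -1.5]
grip_width: 0.332
```

```bash
python3 st.py
```

```text
t 13.92 q [ 0.3    0.484 -0.261  2.081  0.443  0.18   0.666] F [ 1.6  1.9 -1.5] T [0.46 0.31 0.22] w 0.332
TCP in plate frame mm [  32.8 -177.    36.9] heading 0.967 z [-0.008 -0.006 -1.   ]
```

>>> {"api": "servo_tool", "payload": {"deltas": [170,-0.7,-0.1,0,0,0,0.1,170,-0.8,0,0,0,0,0.1,170,-0.7,0,0,0,0,0.1,170,-0.8,-0.1,0,0,0,0.1,170,-0.7,0,0,0,0,0.1]}}

```text
time: 14.33
tool_pos: [0.5973, -0.1258, 0.1278]
eef_rot: [[0.799, 0.435, 0.416], [0.477, -0.879, 0.004], [0.367, 0.195, -0.909]]
wrist_force: [2.3, 1.2, -0.7]
grip_width: 0.333
```

>>> {"api": "servo_tool", "payload": {"deltas": [170,-0.8,-0.1,0,0,0,0.1,170,-0.7,0,0,0,0,0.1,170,-0.8,0,0,0,0,0.1,170,-0.7,0,0,0,0,0.1,170,0,0,0,0,0,0]}}

```text
time: 14.75
tool_pos: [0.5709, -0.1359, 0.1156]
eef_rot: [[0.905, 0.099, 0.413], [0.107, -0.994, 0.003], [0.411, 0.042, -0.911]]
wrist_force: [0.2, 0.2, 0.3]
grip_width: 0.328
```

```bash
python3 st.py
```

```text
t 14.75 q [ 0.555  0.508 -0.492  2.192  1.187  0.173 -0.872] F [0.2 0.2 0.3] T [-0.05  0.45  0.03] w 0.328
TCP in plate frame mm [ -23.7 -210.8   37.7] heading 0.083 z [-0.011 -0.008 -1.   ]
```

>>> {"api": "servo_tool", "payload": {"deltas": [170,-0.3,0,0,0,0,0,170,-0.3,0,0,0,0,0,170,-0.1,0,0,0,0,0,170,0,0,0,0,0,0]}}

```text
time: 15.08
tool_pos: [0.5702, -0.1359, 0.1155]
eef_rot: [[0.9, 0.112, 0.42], [0.122, -0.993, 0.004], [0.418, 0.048, -0.907]]
wrist_force: [15.8, -0.8, -1.2]
grip_width: 0.339
```

```bash
python3 st.py
```

```text
t 15.08 q [ 0.567  0.51  -0.506  2.2    1.275  0.171 -0.942] F [15.8 -0.8 -1.2] T [-0.12 -2.34 -0.14] w 0.339
TCP in plate frame mm [ -24.3 -210.8   37.8] heading 0.098 z [-0.002 -0.007 -1.   ]
```

>>> {"api": "servo_tool", "payload": {"deltas": [170,0.4,0,0,0,0,0,120,0.3,0,0,0,0,0,100,0,0,0,0,0,0,100,0,0,0,0,0,0,100,0,0,-1,0,0,0]}}

```text
time: 15.5
tool_pos: [0.567, -0.135, 0.1234]
eef_rot: [[0.905, 0.109, 0.411], [0.117, -0.993, 0.004], [0.409, 0.044, -0.912]]
wrist_force: [-0.1, 0.4, 0.4]
grip_width: 0.61
```

>>> {"api": "servo_tool", "payload": {"deltas": [100,0,0,-2,0,0,0,100,0,0,-3,0,0,0,100,0,0,-3,0,0,0,100,0,0,-3,0,0,0,100,0,0,0,0,0,0]}}

```text
time: 15.92
tool_pos: [0.5212, -0.1371, 0.228]
eef_rot: [[0.904, 0.105, 0.415], [0.115, -0.993, 0.001], [0.412, 0.047, -0.91]]
wrist_force: [1.0, -0.4, 0.2]
grip_width: 0.611
```

```bash
python3 st.py; python3 - <<'E'
from h import *
import cv2
im=robot.get_image('wrist');m=robot.camera_model('wrist');cv2.imwrite('pics/w6.png',im[:,:,::-1])
p=np.load('fit2.npy');A,_=axes(p[3])
for t in(1.3,1.45):print(t,[proj(m,p[:3]+A@[-.03+.075*np.cos(t),-.135-.075*np.sin(t),h])[0].round(0) for h in(.014,.058)])
print('dial white end',[proj(m,p[:3]+A@[.031*np.cos(t),.031*np.sin(t),.045])[0].round(0) for t in(.838,1.257,1.676)])
E
```

```text
t 15.92 q [ 1.048  0.362 -1.066  2.152  0.684  0.454 -0.372] F [ 1.  -0.4  0.2] T [-0.04  0.4  -0.01] w 0.611
TCP in plate frame mm [ -21.3 -210.7  160.5] heading 0.091 z [-0.008 -0.01  -1.   ]
1.3 [array([338., 186.]), array([340., 200.])]
1.45 [array([325., 188.]), array([325., 202.])]
dial white end [array([ 433., -182.]), array([ 416., -198.]), array([ 394., -203.])]
```

View pics/w6.png

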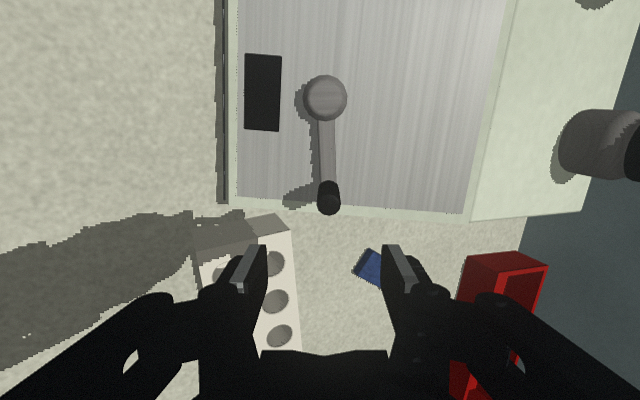

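```bash
python3 -c "
from rig import robot
print(robot.close_job())"
```

```text
the job is handed in; nothing more can be done
None
```

The gap is set and the clamp is locked, and I handed the job in at about 16 s of the 59 s allowed. The hand-in gives no verdict, so the results below are from my own checks.

- **Dial:** I gripped the bar six clicks out and turned it clockwise to its stop, where the wrist read about 1.9 N m. I then turned it back about 1.25 rad and let go. A close picture after release shows the white line on the third tick from the stop mark. A later wide picture, taken before the clamp was swung, showed no change.
- **Clamp:** I closed the jaws loosely around the grip and swung it to its stop, where it pushed back with about 16 N. I then backed off, opened the jaws and pulled clear. The last picture puts the lever at about 1.42 rad, and the limit is above 1.30.
- **At the end:** The wrist read only about 1 N, within its usual noise, with the tool about 16 cm off the plate. I steered clear of the tube rack and the tip box and felt no unexpected contact, but I did not measure their positions again. The dial was out of view in the last picture.

**Disagreement in the measurements:** my first estimate of the mill's position, from its corners, was off by several pixels. I replaced it with a fit to the dial and the clamp pivot from two wrist pictures. That fit agreed to about 2 pixels except for one edge, which was nearly 5 off.

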